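# Make up the weight on the jeweller's spring scale

## Task

A sealed tin of unknown content stands on the jeweller's spring scale. Thread the brass rings from the bench one at a time over the spindle on the scale's pan, lowering each until it rests flat, until the needle stands between the two long lines of the dial; add no more and leave the spare rings lying on the bench. The spindle stands some millimetres off centre in its worn mount, so feel for it gently: keep the rings level and let none drop, never force the pan down to the bottom of its travel, and leave both tins and the other things on the bench where they are.

Things in the scene. Friction and masses are not known exactly. Their poses are not given: they have to be found in the camera images.
- pan (a joint): scale reading: how far the pan has sunk (m), 0 when empty, growing as it is loaded or pressed. Linear spring, 200 N/m; a ring adds about 0.010. The dial's two long lines are at 0.027 and 0.038, the bottom of the travel (last short line) at 0.047, a hard stop at 0.050. The tin's weight is unknown: two or three rings are needed. The pan swings for half a second after a change.
- spindle_foot (a point): centre of the spindle's mount on the pan's upper face, where the lowest ring's underside rests; sinks with the pan; axes as the scale's, z up. The steel spindle, a plain flat-topped rod 12 mm thick, 60 mm high above this face, stands 5.4 to 7 mm (horizontally) off this point in an unknown direction, the same all through an episode; it yields sideways only above about 12 N. Rings stack 16 mm each.
- scale: grey spring scale, fixed; origin under the centre of its 150 x 250 mm base, 22 mm high; x across, y along. Over it the dark steel pan, 130 x 220 mm, 6 mm thick, upper face 85 mm up when empty. Spindle mount at y = -60 mm, a tin near y = +58 mm; white dial, 108 mm wide, centre at y = 178, z = 70 mm, facing +x and up; the needle turns clockwise as the pan sinks, about 50 degrees per ring.
- ring1: one of four alike brass rings, 46 mm outside, 14.5 mm bore, 16 mm thick, about 200 g, lying flat on the bench; origin at the centre of its underside, z up
- ring2: one of four alike brass rings, 46 mm outside, 14.5 mm bore, 16 mm thick, about 200 g, lying flat on the bench; origin at the centre of its underside, z up
- ring3: one of four alike brass rings, 46 mm outside, 14.5 mm bore, 16 mm thick, about 200 g, lying flat on the bench; origin at the centre of its underside, z up
- ring4: one of four alike brass rings, 46 mm outside, 14.5 mm bore, 16 mm thick, about 200 g, lying flat on the bench; origin at the centre of its underside, z up
- tin_a: one of two alike sealed grey tins, 59 mm wide, 41 mm high, of different unknown weight; one stands on the scale's pan, the other on a wooden riser 80 x 80 x 77 mm; origin at the centre of its underside; not to be handled
- tin_b: one of two alike sealed grey tins, 59 mm wide, 41 mm high, of different unknown weight; one stands on the scale's pan, the other on a wooden riser 80 x 80 x 77 mm; origin at the centre of its underside; not to be handled
- disc: plain steel disc without a hole, 44 mm wide, 16 mm thick, lying among the rings; origin at the centre of its underside; not to be moved
- mug: black mug, 80 mm wide, 90 mm high, at the far edge of the work area; origin at the centre of its underside; not to be moved
- jar: glass jar with a brass cap, 60 mm wide, 75 mm high; origin at the centre of its underside; not to be moved
- hammer: hammer, 220 mm long, lying on the bench to the right; not to be moved
- brush: brush, 180 mm long, lying on the bench at the near left; not to be moved
Not all that is in view belongs to the job. Leave any pink or purple look-alike of the ring3 alone.

How it is judged (in metres and radians):
On the way:
1. a first ring is threaded over the spindle and rests on the pan ((((horizontal distance between ring1 and spindle_foot below 0.011 m and z of ring1 in the frame of spindle_foot between -0.003 and 0.036 m and angle between ring1's own z axis and vertical below 0.1 rad) and z of ring1 in the frame of spindle_foot below 0.004 m and contact force between the fingers and ring1 below 0.2 N) or ((horizontal distance between ring2 and spindle_foot below 0.011 m and z of ring2 in the frame of spindle_foot between -0.003 and 0.036 m and angle between ring2's own z axis and vertical below 0.1 rad) and z of ring2 in the frame of spindle_foot below 0.004 m and contact force between the fingers and ring2 below 0.2 N) or ((horizontal distance between ring3 and spindle_foot below 0.011 m and z of ring3 in the frame of spindle_foot between -0.003 and 0.036 m and angle between ring3's own z axis and vertical below 0.1 rad) and z of ring3 in the frame of spindle_foot below 0.004 m and contact force between the fingers and ring3 below 0.2 N) or ((horizontal distance between ring4 and spindle_foot below 0.011 m and z of ring4 in the frame of spindle_foot between -0.003 and 0.036 m and angle between ring4's own z axis and vertical below 0.1 rad) and z of ring4 in the frame of spindle_foot below 0.004 m and contact force between the fingers and ring4 below 0.2 N))), for 0.2 s.
At the end, for the whole second after the job is handed in: The pan rests at a reading between 0.027 and 0.038 (needle between the two long lines). Each ring either is on the spindle, flat (within 0.1 rad), its centre within 11 mm of spindle_foot and its underside no more than 36 mm above it, or lies on the bench clear of the scale. All at rest (value of joint pan between 0.027 and 0.038 m and ((horizontal distance between ring1 and spindle_foot below 0.011 m and z of ring1 in the frame of spindle_foot between -0.003 and 0.036 m and angle between ring1's own z axis and vertical below 0.1 rad) or (height (world z) of ring1 below 0.01 m and horizontal distance between ring1 and spindle_foot above 0.08 m)) and ((horizontal distance between ring2 and spindle_foot below 0.011 m and z of ring2 in the frame of spindle_foot between -0.003 and 0.036 m and angle between ring2's own z axis and vertical below 0.1 rad) or (height (world z) of ring2 below 0.01 m and horizontal distance between ring2 and spindle_foot above 0.08 m)) and ((horizontal distance between ring3 and spindle_foot below 0.011 m and z of ring3 in the frame of spindle_foot between -0.003 and 0.036 m and angle between ring3's own z axis and vertical below 0.1 rad) or (height (world z) of ring3 below 0.01 m and horizontal distance between ring3 and spindle_foot above 0.08 m)) and ((horizontal distance between ring4 and spindle_foot below 0.011 m and z of ring4 in the frame of spindle_foot between -0.003 and 0.036 m and angle between ring4's own z axis and vertical below 0.1 rad) or (height (world z) of ring4 below 0.01 m and horizontal distance between ring4 and spindle_foot above 0.08 m)) and linear speed of each of ring1, ring2, ring3, ring4 below 0.02 m/s); the robot touches nothing.
It fails at once if the pan is forced down to the bottom of its travel (reading above 0.047) (value of joint pan above 0.047 m).
It fails at once if a ring is tilted more than 0.2 rad, or dropped (faster than 0.45 m/s, a fall of 10 mm, while not held) (angle between any of ring1, ring2, ring3, ring4's own z axis and vertical above 0.2 rad or (linear speed of ring1 above 0.45 m/s and contact force between the fingers and ring1 below 0.5 N) or (linear speed of ring2 above 0.45 m/s and contact force between the fingers and ring2 below 0.5 N) or (linear speed of ring3 above 0.45 m/s and contact force between the fingers and ring3 below 0.5 N) or (linear speed of ring4 above 0.45 m/s and contact force between the fingers and ring4 below 0.5 N)).
It fails at once if two rings are gripped at once ((contact force between the fingers and ring1 above 4 N and contact force between the fingers and ring2 above 4 N) or (contact force between the fingers and ring1 above 4 N and contact force between the fingers and ring3 above 4 N) or (contact force between the fingers and ring1 above 4 N and contact force between the fingers and ring4 above 4 N) or (contact force between the fingers and ring2 above 4 N and contact force between the fingers and ring3 above 4 N) or (contact force between the fingers and ring2 above 4 N and contact force between the fingers and ring4 above 4 N) or (contact force between the fingers and ring3 above 4 N and contact force between the fingers and ring4 above 4 N)).
It fails at once if a tin is shifted (more than 70 mm, sinking with the pan included) or tipped (distance of any of tin_a, tin_b from where it was at the start of the episode above 0.07 m or angle between any of tin_a, tin_b's own z axis and vertical above 0.4 rad).
It fails at once if a bystander is moved more than 40 mm (distance of any of disc, mug, jar, hammer, brush from where it was at the start of the episode above 0.04 m).
It also fails if it takes over 72 s, if anything falls off the work surface, if the arm or the gripper's body presses on something with over 40 N, if the wrist force passes 120 N, or if a joint passes its speed limit or range.

## Robot

A 6-joint arm with a two-finger parallel gripper is mounted at the origin on the work surface. World frame = base frame: x ahead of the robot, y to its left, z up, the work surface at z = 0. Lengths are in mm, angles in rad, forces in N, time in s.
With the tool pointing down it reaches from about 350 to 975 mm from the base axis. Payload 7.1 kg.
Tool frame: the origin (TCP) lies midway between the tips of the shut fingers; the grasp point (between the pads) lies 19 mm behind it (ctrl.grasp_offset is the distance from the TCP to the grasp point, in mm); z points along the fingers, y is the line along which they close (so a half turn about z gives the same grasp; the last joint's range is limited). The gripper opens to 88 mm and grips with 3 to 60 N. Pads are 20 mm wide; open, the fingers measure 115 mm over their backs; the gripper's body (75 mm by 178 mm) begins 61 mm behind the grasp point.
Start: joints at [1.238, 0.423, 1.63, -0, 1.089, -0.019], TCP at [192.89, 594.473, 222.675] pointing down, gripper open.
Joint ranges: [-3, 3], [-0.9, 2.11], [0.09, 2.58], [-1.31, 4.45], [0.11, 2.69], [-2.54, 2.54]. Speed limits (rad/s): [2.39, 2.39, 3.01, 3.14, 3.14, 3.14].

## Interface

Orientations are given as a rotation vector (axis times angle).
In Python, from workcell import sensors, viewer, ctrl gives the robot as it stands. The module is installed in compiled form; this text tells all that it offers.
- The arm moves only by the shell command python3 -m handwheel 'ROWS'. ROWS is JSON, a list of rows, each a list of 7 numbers: the shift along the tool's x, y, z in mm, then the turn, a rotation vector about the tool's x, y, z in rad, then the closure, from 0 (fully open) to 1 (shut). In form: [[x, y, z, rx, ry, rz, jaw], ...]. A call has 1 to 10 rows; each row shifts and turns the commanded pose from where the row before left it, along the tool's axes as they then stand; what a row does not reach is not made up. A row lasts 1/8 s, in which the tool goes at most 62.5 mm and 10.7 degrees, less where a joint would pass 70% of its speed; a pose out of reach is approached as far as the arm can. A call is refused whole if a number of a shift passes 62.5 or a number of a turn 0.188, either way. A call with a gripper value outside its range is refused whole. The fingers move at their own pace and stop on an object; the grip force is fixed at half the most. Time passes only in rows, so rows that do not move let the fingers close. It gives the time, the measured TCP pose, the force, the opening and the grip force at its end, in the units of the state.
- sensors.get_obs(): the state, without advancing time (a new reading comes with each control period).
- viewer.get_image(name): name is "side" or "top" or "wrist"; returns a dict with "frame" (480x640x3 uint8, blue, green, red), "fov_y" (degrees; the focal length in pixels is half the picture's height over the tangent of half this angle, whatever the lens; pixels are square), "cx", "cy" (the principal point, pixels), "R" (3x3) and "t" (3): a world point X has camera coordinates R X + t. Camera axes: x right, y down, z forward; pixel columns grow to the right and rows downward; lengths in mm; the calibration is good to about 2 mm. The wrist camera is an equidistant fisheye: a pixel r from the principal point sees the ray r / f radians off the axis. A picture is of the moment at which its call begins. There is no depth.
- ctrl.close_job(): hands the job in; it is judged then, once.
The state is a dict: "t": time; "qpos": joint angles; "qvel": joint speeds; "joint_torque": joint torques, N m; "ee_pos": TCP position; "orientation": TCP orientation; "ft_force": force on the tool from outside, world axes, zero at the start; "moment": the same for the moment, N m; "width": finger opening in mm; "grasp_force": force on a finger pad.
Only numpy, scipy, OpenCV 4.12 (cv2) and the standard library are available. Lean on these libraries where they do the work, as an engineer would, in place of code of your own. Each camera call takes 0.05 s, during which the arm holds its last target. There are 200 camera calls.

## Working session

There is one attempt and no reset: what is moved stays moved. The work goes in short steps, Python scripts to look and compute and a shell command to move; the robot and the scene stay as the last step left them, time stands still between calls to the robot, and variables do not carry over. Pictures are saved under pics/ and viewed, at most 10 in all, crops included, and the job is handed in when it is done.

```bash
mkdir -p pics; cat > h.py <<'E'
import numpy as np, cv2
from workcell import sensors, viewer, ctrl
def snap(n,f):
    d=viewer.get_image(n); cv2.imwrite('pics/'+f,d['frame']); return d
def ray(d,u,v,fish=False):
    f=240/np.tan(np.radians(d['fov_y'])/2); R=np.array(d['R']);t=np.array(d['t'])
    x,y=(u-d['cx'])/f,(v-d['cy'])/f
    if fish:
        r=np.hypot(x,y); s=np.sin(r)/r if r>1e-9 else 1; c=np.array([x*s,y*s,np.cos(r)])
    else: c=np.array([x,y,1.])
    return -R.T@t, R.T@c
def atz(d,u,v,z,fish=False):
    o,r=ray(d,u,v,fish); return o+r*(z-o[2])/r[2]
def proj(d,X):
    f=240/np.tan(np.radians(d['fov_y'])/2); c=np.array(d['R'])@np.array(X,float)+np.array(d['t']); return d['cx']+f*c[0]/c[2], d['cy']+f*c[1]/c[2]
E
python3 - <<'E'
from h import *
import pickle
o=sensors.get_obs(); print(o)
D={}
for n in('side','top','wrist'):
    D[n]=snap(n,n+'0.png'); d=D[n]; print(n,d['fov_y'],d['cx'],d['cy'],np.round(-np.array(d['R']).T@d['t'],0))
pickle.dump(D,open('D0.pkl','wb'))
E
```

```text
{'t': 0.0, 'qpos': array([ 1.23801512e+00,  4.23829704e-01,  1.63065724e+00,  1.91487848e-05,
        1.08859851e+00, -1.89965318e-02]), 'qvel': array([ 8.64252565e-04, -3.14255442e-04,  5.81547797e-05, -3.20149573e-03,
        4.49150687e-04,  6.22742937e-04]), 'joint_torque': array([-8.06596818e-04, -5.44641030e+01, -2.73656040e+01,  6.42968039e-02,
        2.29806761e-02, -1.26477325e-04]), 'ee_pos': array([192.70555976, 593.98403789, 221.92152005]), 'orientation': array([-4.90842438e-01, -3.10272891e+00,  2.30383160e-03]), 'ft_force': array([-0.36724518, -0.117801  ,  0.01196045]), 'moment': array([ 0.01704976, -0.02799745, -0.00656011]), 'grasp_force': 0.0, 'width': 88.01877412908112}
side 43.320111643020056 320.173107235085 236.3704811917818 [  398. -1175.   918.]
top 42.024112030522105 323.04237672386347 244.725547112246 [ 247.  -20. 1628.]
wrist 65.70646984690485 317.9231423630264 243.9341986600095 [119. 618. 382.]
```

View pics/top0.png

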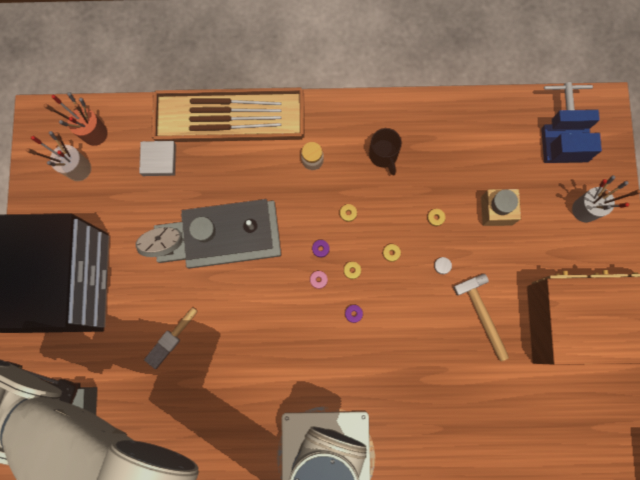

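View pics/side0.png

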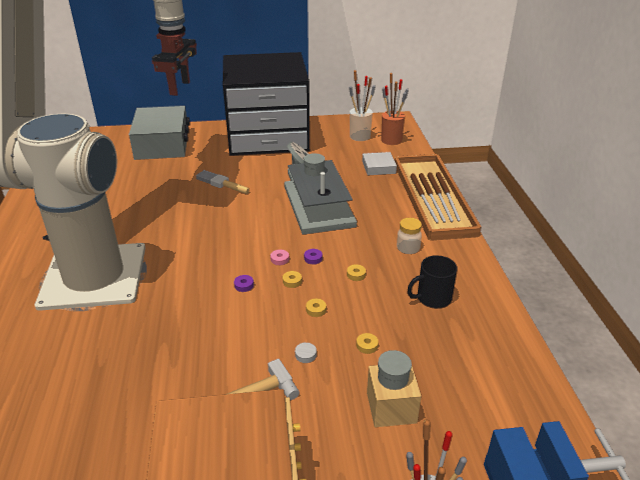

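```bash
python3 - <<'E'
from h import *
import pickle
D=pickle.load(open('D0.pkl','rb')); d=D['top']; s=D['side']
hsv=cv2.cvtColor(d['frame'],cv2.COLOR_BGR2HSV)
for n,(u,v) in dict(a=(348,213),b=(437,217),c=(392,253),e=(353,270),disc=(443,266)).items():
    p=hsv[v-12:v+13,u-12:u+13]
    m=(p[...,0]>17)&(p[...,0]<35)&(p[...,1]>120)&(p[...,2]>90) if n!='disc' else p[...,1]<60
    ys,xs=np.nonzero(m); cu,cv_=(xs.min()+xs.max())/2+u-12,(ys.min()+ys.max())/2+v-12
    P=atz(d,cu,cv_,14); print(n,m.sum(),cu,cv_,np.round(P),'side',np.round(proj(s,P)))
for n,u,v,z in [('foot?',251,226,120),('tin',202,229,126),('jar',312,150,75),('p1',321,248,16),('p2',319,280,16),
 ('pan1',184,207,85),('pan2',271,201,85),('pan3',279,252,85),('pan4',190,265,85)]:
    P=atz(d,u,v,z);print(n,np.round(P),np.round(proj(s,P)))
T=cv2.resize(d['frame'][185:330,130:455],None,fx=2.4,fy=2.4,interpolation=cv2.INTER_CUBIC)
S=cv2.resize(s['frame'][135:240,270:370],None,fx=2.3,fy=2.3,interpolation=cv2.INTER_CUBIC)
out=np.zeros((T.shape[0]+S.shape[0],max(T.shape[1],S.shape[1]),3),np.uint8); out[:T.shape[0],:T.shape[1]]=T; out[T.shape[0]:,:S.shape[1]]=S
S2=cv2.resize(s['frame'][235:360,225:390],None,fx=1.9,fy=1.9,interpolation=cv2.INTER_CUBIC); out[T.shape[0]:T.shape[0]+S2.shape[0],300:300+S2.shape[1]]=S2[:out.shape[0]-T.shape[0]]
cv2.imwrite('pics/c1.png',out);print(out.shape)
E
```

```text
a 202 348.0 212.0 [620. -69.  14.] side [356. 270.]
b 202 436.0 217.0 [ 602. -301.   14.] side [366. 340.]
c 208 391.5 252.0 [ 510. -181.   14.] side [315. 305.]
e 213 352.0 270.0 [465. -76.  14.] side [291. 276.]
disc 212 442.5 265.0 [ 474. -312.   14.] side [305. 349.]
foot? [564. 174. 120.] [320. 181.]
tin [558. 294. 126.] [313. 157.]
jar [772.  22.  75.] [411. 223.]
p1 [524.   3.  16.] [312. 253.]
p2 [440.  10.  16.] [278. 254.]
pan1 [624. 349.  85.] [333. 159.]
pan2 [636. 128.  85.] [350. 200.]
pan3 [504. 108.  85.] [300. 208.]
pan4 [475. 331.  85.] [282. 166.]
(589, 780, 3)
```

View pics/c1.png

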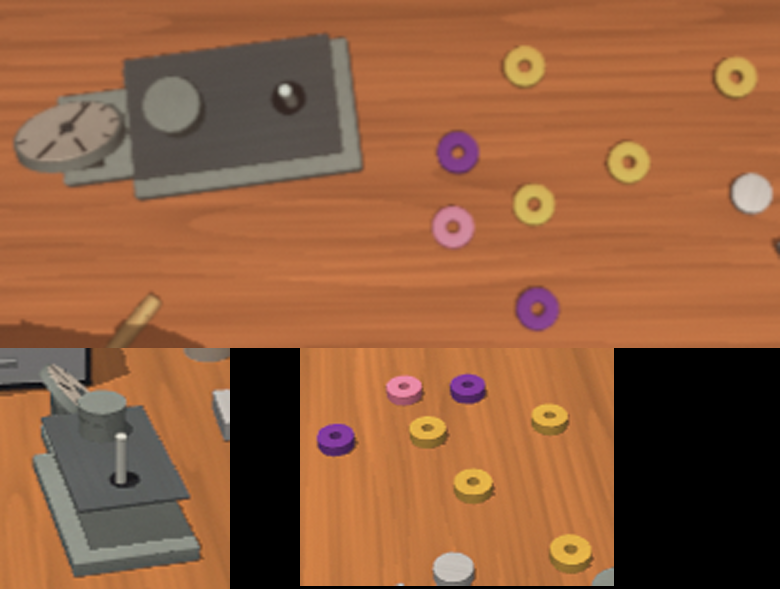

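```bash
cat >> h.py <<'E'
from scipy.spatial.transform import Rotation as Ro
def go(X):
    o=sensors.get_obs(); R=Ro.from_rotvec(o['orientation']).as_matrix()
    print('tool delta',np.round(R.T@(np.array(X,float)-o['ee_pos']),1),'tcp',np.round(o['ee_pos'],1),'F',np.round(o['ft_force'],1),'w',round(o['width'],1),'t',o['t']); return R
E
python3 -m handwheel '[[-50,-26,3,0,0,0,0],[-55,-28,4,0,0,0,0],[-55,-28,4,0,0,0,0],[-55,-28,4,0,0,0,0],[-55,-28,4,0,0,0,0],[-55,-28,4,0,0,0,0],[-55,-28,4,0,0,0,0],[-55,-28,4,0,0,0,0],[-55,-28,4,0,0,0,0],[-50,-26,4,0,0,0,0]]'
python3 - <<'E'
from h import *
R=go([638,150,180]);print(R.round(3)); d=viewer.get_image('wrist'); print(np.array(d['R']).round(3))
E
```

```text
t: 1.4
ee_pos: [622.6, 163.4, 183.4]
orientation: [-0.492, -3.103, 0.0]
ft_force: [0.7, -0.2, 0.2]
width: 87.8
grasp_force: 0.0
tool delta [-18.8  -8.    3.4] tcp [622.6 163.4 183.4] F [ 0.7 -0.2  0.2] w 87.8 t 1.4
[[-0.951  0.309 -0.   ]
 [ 0.309  0.951  0.   ]
 [ 0.    -0.    -1.   ]]
[[ 0.309  0.951  0.   ]
 [ 0.913 -0.297  0.278]
 [ 0.264 -0.086 -0.961]]
```

```bash
python3 -m handwheel '[[-19,-8,3,0,0,0,0],[0,0,0,0,0,0,0],[0,0,0,0,0,0,0]]'
python3 - <<'E'
from h import *
import pickle
go([465,-76,180]); d=snap('wrist','w1.png'); pickle.dump(d,open('w1.pkl','wb'))
c=-np.array(d['R']).T@d['t']; print(c)
E
```

```text
t: 1.82
ee_pos: [636.0, 152.8, 180.5]
orientation: [-0.489, -3.102, 0.0]
ft_force: [0.1, -0.3, -0.1]
width: 87.8
grasp_force: 0.0
tool delta [  92.4 -270.3    0.7] tcp [636.  152.8 180.5] F [ 0.1 -0.3 -0.1] w 87.8 t 1.825
[562.7610142  176.25552797 340.52132731]
```

View pics/w1.png

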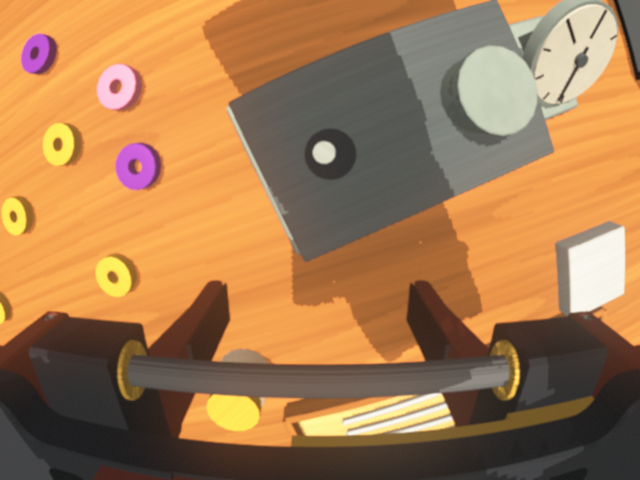

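```bash
python3 - <<'E'
from h import *
import pickle
d=pickle.load(open('w1.pkl','rb')); g=cv2.cvtColor(d['frame'],cv2.COLOR_BGR2GRAY)
p=g[120:190,295:365]
def blob(m,x0,y0):
    n,l,s,c=cv2.connectedComponentsWithStats(m.astype(np.uint8)); i=1+np.argmax(s[1:,4]); return c[i]+[x0,y0],s[i]
t,st=blob(p>150,295,120); print('top',t,st)
m=(p<57); k,sk=blob(m,295,120)
ys,xs=np.nonzero(m); hull=cv2.convexHull(np.c_[xs,ys].astype(np.int32)); M=cv2.moments(hull); kc=np.array([M['m10']/M['m00']+295,M['m01']/M['m00']+120]); print('disk',kc,sk,g[154,380])
for s in(5,12,20):
    T=atz(d,*t,145-s,True);F=atz(d,*kc,85-s,True);print(s,T.round(1),F.round(1),np.hypot(*(T-F)[:2]).round(1))
hsv=cv2.cvtColor(d['frame'],cv2.COLOR_BGR2HSV)
for u,v in((60,144),(116,276)):
    q=hsv[v-25:v+26,u-25:u+26];m=(q[...,0]>20)&(q[...,0]<35)&(q[...,1]>150); ys,xs=np.nonzero(m); print(m.sum(),atz(d,(xs.min()+xs.max())/2+u-25,(ys.min()+ys.max())/2+v-25,12,True).round(1))
E
```

```text
top [323.61055276 152.        ] [ 18  21  22  23 398]
disk [330.5572306  153.66089708] [  13   10   47   49 1143] 87
5 [570.1 177.1 140. ] [574.9 181.6  80. ] 6.6
12 [570.4 177.1 133. ] [575.2 181.8  73. ] 6.7
20 [570.7 177.2 125. ] [575.6 181.9  65. ] 6.8
944 [466.5 -77.1  12. ]
985 [620.3 -70.4  12. ]
```

```bash
python3 -m handwheel '[[18,-54,0,0,0,0,0],[18,-54,0,0,0,0,0],[18,-54,25,0,0,0,0],[18,-54,35,0,0,0,0],[19,-55,35,0,0,0,0],[0,0,30,0,0,0,0],[0,0,0,0,0,0,0],[0,0,0,0,0,0,0]]'
python3 - <<'E'
from h import *
go([466.5,-77,4]); d=viewer.get_image('wrist')
hsv=cv2.cvtColor(d['frame'],cv2.COLOR_BGR2HSV)
f=240/np.tan(np.radians(d['fov_y'])/2)
# projected expectation (fisheye)
c=np.array(d['R'])@np.array([466.5,-77,16.])+d['t']; th=np.arctan2(np.hypot(*c[:2]),c[2]); u,v=np.array([d['cx'],d['cy']])+f*th*c[:2]/np.hypot(*c[:2]); print(u,v)
u,v=int(u),int(v);q=hsv[v-60:v+60,u-60:u+60];m=((q[...,0]>20)&(q[...,0]<35)&(q[...,1]>130)).astype(np.uint8)
cs,h=cv2.findContours(m,cv2.RETR_CCOMP,cv2.CHAIN_APPROX_NONE)
for k in cs:
    if len(k)>25:
        e=cv2.fitEllipse(k);print(e,atz(d,e[0][0]+u-60,e[0][1]+v-60,16,True).round(1))
cv2.imwrite('pics/w2.png',d['frame'])
E
```

```text
t: 2.88
ee_pos: [472.6, -70.5, 61.7]
orientation: [0.488, 3.102, 0.0]
ft_force: [0.7, 0.2, 0.1]
width: 87.7
grasp_force: 0.0
tool delta [ 3.9 -8.1 57.7] tcp [472.6 -70.5  61.7] F [0.7 0.2 0.1] w 87.7 t 2.875
304.52712785400894 266.3343740038957
((63.37436294555664, 40.818790435791016), (34.31222915649414, 76.22665405273438), 99.87677001953125) [455.7 -71.6  16. ]
```

```bash
python3 - <<'E'
from h import *
R=go([466.5,-77,4]); cv2.imwrite('pics/w3.png',viewer.get_image('wrist')['frame']); go([466.5,-77,4])
E
```

```text
tool delta [ 4.2 -8.1 57.9] tcp [472.9 -70.6  61.9] F [ 0.1 -0.6 -0.4] w 87.6 t 2.925
tool delta [ 4.4 -8.1 58. ] tcp [473.  -70.6  62. ] F [ 0.4 -0.  -0. ] w 88.0 t 2.975
```

View pics/w3.png

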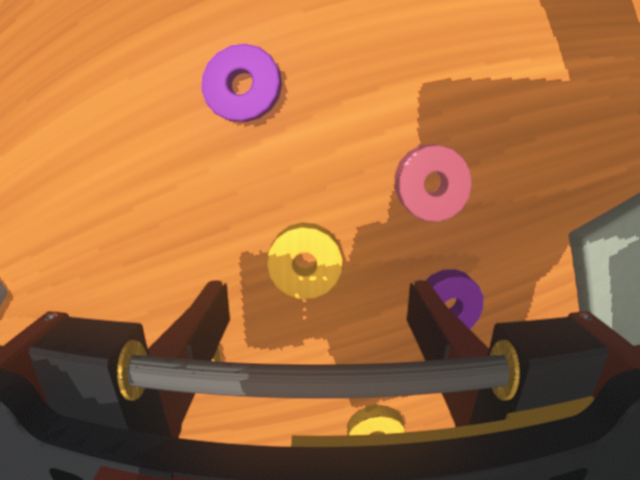

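```bash
python3 - <<'E'
from h import *
d=viewer.get_image('wrist')
for v in(259,261,263): print(atz(d,305,v,16,True).round(1))
X=atz(d,305,260,16,True); go([X[0],X[1],4])
E
```

```text
[462.8 -75.4  16. ]
[464.  -75.8  16. ]
[465.1 -76.2  16. ]
tool delta [ 7.7 -7.7 57.9] tcp [472.9 -70.7  61.9] F [ 1.3  0.4 -0.1] w 87.9 t 3.025
```

```bash
python3 -m handwheel '[[6,-8,18,0,0,0,0.25],[0,0,20,0,0,0,0.25],[0,0,19,0,0,0,0.25],[0,0,0,0,0,0,0.25],[0,0,0,0,0,0,1],[0,0,0,0,0,0,1],[0,0,0,0,0,0,1],[0,0,0,0,0,0,1]]'; python3 - <<'E'
from h import *
go([465,-76.3,4])
E
```

```text
t: 4.03
ee_pos: [464.2, -77.0, 4.5]
orientation: [0.491, 3.102, 0.0]
ft_force: [-0.3, 2.3, 6.3]
width: 44.6
grasp_force: 30.0
tool delta [-0.6  0.9  0.5] tcp [464.2 -77.    4.5] F [-0.3  2.3  6.3] w 44.6 t 4.025
```

```bash
python3 -m handwheel '[[0,0,-25,0,0,0,1],[0,0,-50,0,0,0,1],[0,0,-50,0,0,0,1],[0,0,-40,0,0,0,1],[0,0,0,0,0,0,1],[0,0,0,0,0,0,1]]'; python3 - <<'E'
from h import *
import pickle
go([570.4,177.1,165]); d=snap('wrist','w4.png');pickle.dump(d,open('w4.pkl','wb'))
cv2.imwrite('pics/w4c.png',cv2.resize(d['frame'][220:400,180:460],None,fx=2.8,fy=2.8,interpolation=cv2.INTER_CUBIC))
E
```

```text
t: 4.78
ee_pos: [462.6, -76.8, 167.9]
orientation: [-0.491, -3.102, -0.0]
ft_force: [0.2, 0.7, -2.1]
width: 44.7
grasp_force: 30.0
tool delta [-24.1 274.8   2.8] tcp [462.6 -76.8 167.9] F [ 0.2  0.7 -2.1] w 44.7 t 4.775
```

View pics/w4c.png

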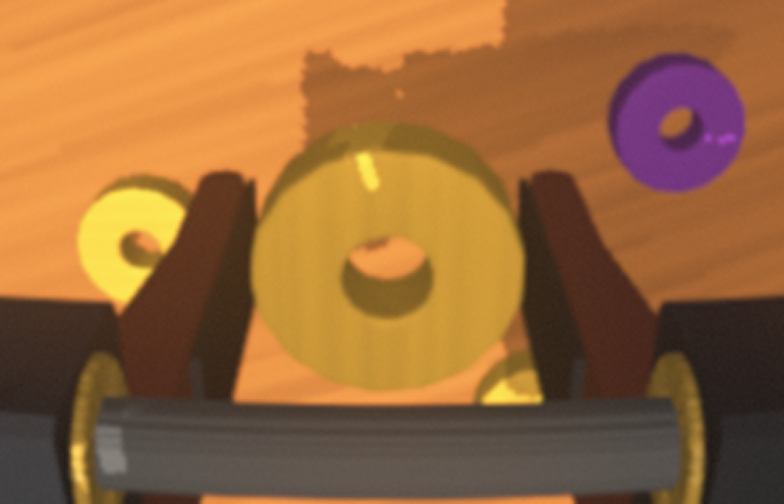

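```bash
python3 - <<'E'
from h import *
import pickle
d=pickle.load(open('w4.pkl','rb')); o=sensors.get_obs(); T=o['ee_pos']; R=Ro.from_rotvec(o['orientation']).as_matrix()
f=240/np.tan(np.radians(d['fov_y'])/2); a=np.linspace(0,2*np.pi,200)
def ext(dx,dy,r,h):
    P=np.c_[dx+r*np.cos(a),dy+r*np.sin(a),np.full(200,h)]@R.T+T
    c=P@np.array(d['R']).T+d['t']; rr=np.hypot(c[:,0],c[:,1]); k=f*np.arctan2(rr,c[:,2])/rr
    u=(c[:,0]*k+d['cx']-180)*2.8; v=(c[:,1]*k+d['cy']-220)*2.8; return np.round([u.min(),u.max(),v.min(),v.max()])
for dx in(-3,-2,-1,0,1,2): print(dx,'outer',ext(dx,0,23,-11.5),'bore',ext(dx,0,7.25,-11.5),'bottom',ext(dx,0,23,4.5))
E
```

```text
-3 outer [245. 529. 153. 402.] bore [342. 432. 245. 324.] bottom [256. 518. 119. 354.]
-2 outer [245. 530. 147. 398.] bore [342. 432. 240. 319.] bottom [256. 518. 113. 349.]
-1 outer [245. 530. 141. 393.] bore [342. 432. 234. 314.] bottom [256. 518. 107. 344.]
0 outer [244. 530. 134. 388.] bore [342. 433. 228. 308.] bottom [256. 519. 102. 340.]
1 outer [244. 531. 128. 383.] bore [342. 433. 223. 303.] bottom [255. 519.  96. 335.]
2 outer [244. 531. 122. 378.] bore [342. 433. 217. 298.] bottom [255. 519.  90. 330.]
```

```bash
python3 -m handwheel '[[-3,40,0,0,0,0,1],[-5,55,0,0,0,0,1],[-5,55,0,0,0,0,1],[-5,55,0,0,0,0,1],[-4,50,0,0,0,0,1],[0,20,0,0,0,0,1],[0,0,0,0,0,0,1],[0,0,0,0,0,0,1]]'; python3 - <<'E'
from h import *
go([568.7,177.7,148]); d=viewer.get_image('side'); s=d['frame'][120:220,260:390]; cv2.imwrite('pics/s1.png',cv2.resize(s,None,fx=5,fy=5,interpolation=cv2.INTER_CUBIC))
E
```

```text
t: 5.82
ee_pos: [568.2, 176.4, 167.6]
orientation: [-0.491, -3.101, 0.002]
ft_force: [-0.8, -0.1, -1.4]
width: 44.4
grasp_force: 30.0
tool delta [-0.1  1.4 19.6] tcp [568.2 176.4 167.6] F [-0.8 -0.1 -1.4] w 44.4 t 5.825
```

```bash
python3 -m handwheel '[[0,1,8,0,0,0,1],[0,0,10,0,0,0,1],[0,0,0,0,0,0,1],[0,0,0,0,0,0,1]]'; python3 -c "
from h import *
go([568.7,177.7,148])"; python3 -m handwheel '[[0,0,7,0,0,0,1],[0,0,8,0,0,0,1],[0,0,8,0,0,0,1],[0,0,0,0,0,0,1],[0,0,0,0,0,0,1]]'; python3 -c "
from h import *
go([568.7,177.7,148])"
```

```text
t: 6.38
ee_pos: [569.6, 178.6, 150.6]
orientation: [-0.491, -3.103, 0.0]
ft_force: [0.4, 0.2, -2.3]
width: 44.4
grasp_force: 30.0
tool delta [ 0.6 -1.2  2.6] tcp [569.6 178.6 150.6] F [ 0.4  0.2 -2.3] w 44.4 t 6.375
t: 7.0
ee_pos: [569.0, 178.6, 127.3]
orientation: [-0.491, -3.102, 0.001]
ft_force: [-0.3, -0.4, -2.1]
width: 44.3
grasp_force: 30.0
tool delta [  0.1  -1.  -20.7] tcp [569.  178.6 127.3] F [-0.3 -0.4 -2.1] w 44.3 t 7.0
```

```bash
python3 -m handwheel '[[0,-1,6,0,0,0,1],[0,0,7,0,0,0,1],[0,0,7,0,0,0,1],[0,0,0,0,0,0,1],[0,0,0,0,0,0,1]]'; python3 - <<'E'
from h import *
go([568.7,177.7,85]); d=viewer.get_image('side'); s=d['frame'][120:220,260:390]; d2=snap('wrist','w5.png')
a=cv2.resize(s,(390,300),interpolation=cv2.INTER_CUBIC); b=cv2.resize(d2['frame'],(400,300)); cv2.imwrite('pics/m1.png',np.hstack([a,b]))
E
```

```text
t: 7.62
ee_pos: [569.2, 177.7, 107.6]
orientation: [-0.491, -3.102, 0.0]
ft_force: [-1.1, -0.5, -2.0]
width: 44.7
grasp_force: 30.0
tool delta [ 0.4 -0.2 22.6] tcp [569.2 177.7 107.6] F [-1.1 -0.5 -2. ] w 44.7 t 7.625
```

View pics/m1.png

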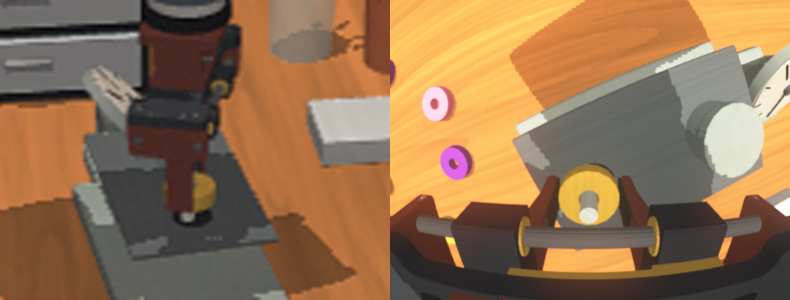

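```bash
python3 -m handwheel '[[0,0,7,0,0,0,1],[0,0,7,0,0,0,1],[0,0,7,0,0,0,1],[0,0,7,0,0,0,1],[0,0,0,0,0,0,1],[0,0,0,0,0,0,1],[0,0,0,0,0,0,1]]'; python3 - <<'E'
from h import *
F=[]
for i in range(2): F.append(sensors.get_obs()['ft_force']); 
go([568.7,177.7,85]); print(F)
E
```

```text
t: 8.6
ee_pos: [569.2, 177.8, 79.9]
orientation: [-0.491, -3.103, 0.0]
ft_force: [-2.8, -0.1, 0.3]
width: 44.4
grasp_force: 30.0
tool delta [ 0.5 -0.2 -5.1] tcp [569.2 177.8  79.9] F [-2.8 -0.1  0.3] w 44.4 t 8.6
[array([-2.77860212, -0.06955277,  0.28323167]), array([-2.77860212, -0.06955277,  0.28323167])]
```

```bash
python3 -m handwheel '[[1,0,0,0,0,0,1],[0,0,0,0,0,0,1],[0,0,0,0,0,0,1]]'; python3 -m handwheel '[[0,0,2,0,0,0,1],[0,0,0,0,0,0,1],[0,0,0,0,0,0,1]]'; python3 - <<'E'
from h import *
go([568.7,177.7,85]); 
d2=snap('wrist','w6.png'); b=d2['frame'][:,200:]; 
d=viewer.get_image('side'); s=d['frame'][120:220,270:370]
cv2.imwrite('pics/m2.png',np.hstack([cv2.resize(b,(396,432)),cv2.resize(s,(400,432),interpolation=cv2.INTER_CUBIC)]))
E
```

```text
t: 8.98
ee_pos: [569.0, 178.2, 80.1]
orientation: [0.491, 3.102, 0.001]
ft_force: [-0.1, 0.0, -1.0]
width: 44.4
grasp_force: 30.0
t: 9.35
ee_pos: [568.6, 178.2, 77.8]
orientation: [0.491, 3.103, 0.0]
ft_force: [1.3, 0.6, -0.0]
width: 44.4
grasp_force: 30.0
tool delta [-0.3 -0.5 -7.2] tcp [568.6 178.2  77.8] F [ 1.3  0.6 -0. ] w 44.4 t 9.35
```

View pics/m2.png

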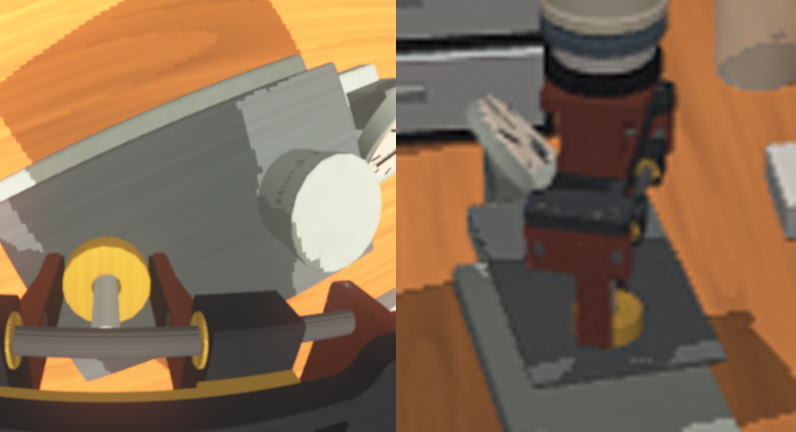

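```bash
python3 -m handwheel '[[0,0,2,0,0,0,1],[0,0,2,0,0,0,1],[0,0,0,0,0,0,1],[0,0,0,0,0,0,1],[0,0,0,0,0,0,1]]'; python3 - <<'E'
from h import *
go([568.7,177.7,85])
d=viewer.get_image('wrist'); go([0,0,0]); d=viewer.get_image('wrist');go([0,0,0])
E
```

```text
t: 10.07
ee_pos: [568.4, 178.2, 73.8]
orientation: [0.491, 3.103, 0.0]
ft_force: [0.6, 0.9, 0.5]
width: 44.3
grasp_force: 30.0
tool delta [ -0.4  -0.4 -11.2] tcp [568.4 178.2  73.8] F [0.6 0.9 0.5] w 44.3 t 10.075
tool delta [ 485.7 -344.9   73.7] tcp [568.4 178.1  73.8] F [0.9 0.1 0.2] w 44.2 t 10.125
tool delta [ 485.7 -344.9   73.7] tcp [568.4 178.2  73.8] F [0.5 1.  0.7] w 44.3 t 10.175
```

```bash
python3 -m handwheel '[[0,0,0,0,0,0,0.3],[0,0,0,0,0,0,0.3],[0,0,0,0,0,0,0.3],[0,0,0,0,0,0,0.3]]'; python3 -m handwheel '[[0,0,-20,0,0,0,0.3],[0,0,-40,0,0,0,0.3],[0,0,-40,0,0,0,0.3],[0,0,-20,0,0,0,0.3],[0,0,0,0,0,0,0.3]]'; python3 - <<'E'
from h import *
import pickle
go([0,0,0])
d2=snap('wrist','w7.png'); pickle.dump(d2,open('w7.pkl','wb'));d=viewer.get_image('side'); s=d['frame'][120:220,270:370]
R=go([620.0,-69.5,60])
cv2.imwrite('pics/m3.png',np.hstack([cv2.resize(d2['frame'][:,200:],(396,432)),cv2.resize(s,(400,432),interpolation=cv2.INTER_CUBIC)]))
E
```

```text
t: 10.68
ee_pos: [568.3, 178.1, 73.7]
orientation: [-0.491, -3.103, 0.0]
ft_force: [-1.1, -0.4, 0.7]
width: 61.3
grasp_force: 0.0
t: 11.3
ee_pos: [569.7, 178.5, 196.7]
orientation: [0.49, 3.098, 0.003]
ft_force: [1.1, -0.3, 0.6]
width: 61.6
grasp_force: 0.0
tool delta [ 487.6 -346.2  193.7] tcp [569.7 178.5 196.7] F [ 1.1 -0.3  0.6] w 61.6 t 11.3
tool delta [-125.7 -219.5  133.9] tcp [568.1 178.  193.9] F [0.1 0.2 1.1] w 61.3 t 11.4
```

View pics/m3.png

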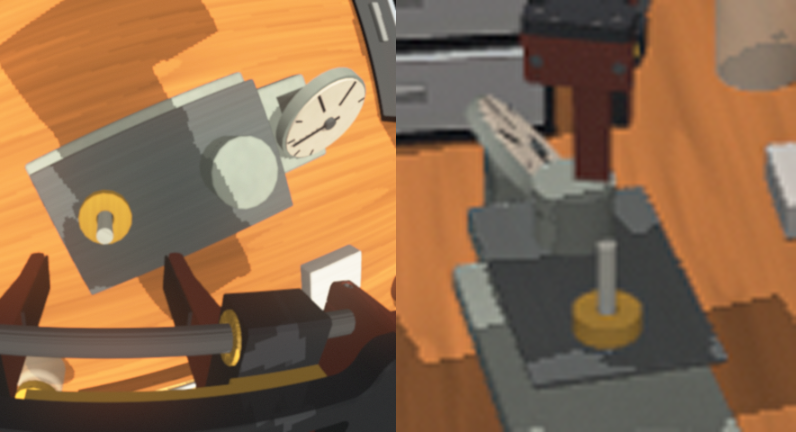

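```bash
python3 -m handwheel '[[-15,-28,0,0,0,0,0.2],[-28,-48,0,0,0,0,0.2],[-28,-48,20,0,0,0,0.2],[-28,-48,40,0,0,0,0.2],[-20,-36,40,0,0,0,0.2],[-7,-12,33,0,0,0,0.2],[0,0,0,0,0,0,0.2],[0,0,0,0,0,0,0.2],[0,0,0,0,0,0,0.2]]'
cat >> h.py <<'E'
def ringfit(d,z,u0,v0,w=70):
    hsv=cv2.cvtColor(d['frame'],cv2.COLOR_BGR2HSV); q=hsv[v0-w:v0+w,u0-w:u0+w]
    m=((q[...,0]>=20)&(q[...,0]<36)&(q[...,1]>90)&(q[...,2]>40)).astype(np.uint8)
    m=cv2.morphologyEx(m,cv2.MORPH_OPEN,np.ones((3,3)))
    cs,h=cv2.findContours(m,cv2.RETR_CCOMP,cv2.CHAIN_APPROX_NONE)
    for k in cs:
        if len(k)>25:
            k=k.reshape(-1,2)+[u0-w,v0-w]; e=cv2.fitEllipse(k.astype(np.float32)); x=k.min(0);y=k.max(0)
            print('ext',x,y,'ell',np.round(e[0],1),np.round(e[1],1),atz(d,*e[0],z,True).round(1))
E
python3 - <<'E'
from h import *
go([620,-70.2,4]); d=viewer.get_image('wrist'); ringfit(d,16,305,265); go([620,-70.2,4])
E
```

```text
t: 12.52
ee_pos: [620.1, -64.5, 65.7]
orientation: [0.489, 3.101, 0.0]
ft_force: [0.1, 0.5, -1.0]
width: 70.5
grasp_force: 0.0
tool delta [-1.5 -5.5 61.7] tcp [620.1 -64.5  65.7] F [ 0.1  0.5 -1. ] w 70.5 t 12.525
ext [279 235] [339 267] ell [311.2 250.3] [27.8 61.3] [607.  -64.5  16. ]
tool delta [-1.5 -5.5 61.7] tcp [620.1 -64.5  65.7] F [-0.7  0.6  0.8] w 70.4 t 12.575
```

```bash
python3 -m handwheel '[[-1,-5,20,0,0,0,0.2],[0,0,22,0,0,0,0.2],[0,0,19,0,0,0,0.2],[0,0,0,0,0,0,0.2],[0,0,0,0,0,0,1],[0,0,0,0,0,0,1],[0,0,0,0,0,0,1],[0,0,0,0,0,0,1]]'; python3 -c "
from h import *
go([620,-70.2,4.5])"; python3 -m handwheel '[[0,0,-25,0,0,0,1],[0,0,-50,0,0,0,1],[0,0,-50,0,0,0,1],[0,0,-40,0,0,0,1],[0,0,0,0,0,0,1],[0,0,0,0,0,0,1]]'; python3 - <<'E'
from h import *
import pickle
go([568.5,178.0,167]); d=snap('wrist','w8.png'); pickle.dump(d,open('w8.pkl','wb'))
a=pickle.load(open('w4.pkl','rb'))['frame']
for fr in(a,d['frame']):
    g=cv2.GaussianBlur(cv2.cvtColor(fr,cv2.COLOR_BGR2GRAY),(1,3),0)
    print([int(x) for x in g[255:365,314:323].mean(1)])
h=cv2.cvtColor(a,cv2.COLOR_BGR2HSV)[265:360:4,318]; print(h[:,0].tolist())
h=cv2.cvtColor(d['frame'],cv2.COLOR_BGR2HSV)[265:360:4,318]; print(h[:,0].tolist())
E
```

```text
t: 13.58
ee_pos: [618.4, -70.3, 3.1]
orientation: [-0.491, -3.103, 0.0]
ft_force: [-0.4, 0.3, -2.5]
width: 44.7
grasp_force: 30.3
tool delta [-1.4  0.6 -1.4] tcp [618.4 -70.3   3.1] F [-0.4  0.3 -2.5] w 44.7 t 13.575
t: 14.32
ee_pos: [617.7, -70.3, 167.0]
orientation: [-0.491, -3.101, 0.0]
ft_force: [-0.4, -0.0, -3.2]
width: 44.6
grasp_force: 30.3
tool delta [1.234e+02 2.209e+02 2.000e-01] tcp [617.7 -70.3 167. ] F [-0.4 -0.  -3.2] w 44.6 t 14.325
[116, 115, 115, 115, 114, 113, 113, 114, 113, 113, 112, 111, 110, 110, 109, 108, 109, 114, 126, 142, 157, 164, 165, 164, 164, 165, 165, 167, 168, 169, 169, 167, 164, 161, 160, 160, 159, 159, 158, 158, 158, 157, 157, 157, 156, 156, 155, 154, 151, 147, 145, 145, 151, 160, 169, 173, 175, 174, 172, 170, 168, 166, 161, 149, 130, 111, 102, 100, 101, 101, 101, 101, 101, 101, 100, 101, 103, 112, 129, 147, 157, 159, 157, 155, 154, 154, 154, 154, 153, 153, 153, 153, 153, 152, 153, 152, 152, 152, 152, 152, 151, 151, 151, 153, 160, 169, 174, 173, 158, 123]
[119, 118, 118, 117, 117, 117, 116, 114, 109, 106, 105, 105, 105, 106, 107, 107, 109, 117, 133, 152, 166, 171, 171, 170, 169, 169, 169, 168, 168, 168, 168, 167, 167, 166, 166, 166, 165, 165, 164, 164, 163, 163, 162, 162, 162, 162, 162, 161, 158, 151, 143, 139, 140, 144, 150, 156, 160, 164, 167, 169, 169, 169, 166, 156, 139, 119, 106, 102, 101, 100, 100, 100, 100, 100, 101, 101, 102, 107, 120, 139, 155, 162, 162, 160, 159, 159, 159, 158, 158, 158, 157, 156, 156, 155, 155, 155, 155, 155, 155, 155, 155, 156, 156, 155, 154, 152, 151, 147, 133, 106]
[19, 18, 19, 19, 19, 19, 19, 19, 19, 19, 15, 15, 14, 14, 19, 19, 19, 19, 19, 20, 19, 19, 19, 19]
[18, 19, 19, 20, 20, 19, 19, 20, 19, 19, 16, 14, 14, 14, 18, 19, 19, 19, 19, 19, 20, 19, 20, 20]
```

```bash
python3 -m handwheel '[[14,25,0,0,0,0,1],[27,48,0,0,0,0,1],[27,48,0,0,0,0,1],[27,48,0,0,0,0,1],[20,36,0,0,0,0,1],[8,15,0,0,0,0,1],[0,0,8,0,0,0,1],[0,0,10,0,0,0,1],[0,0,0,0,0,0,1],[0,0,0,0,0,0,1]]'; python3 -c "
from h import *
go([568.6,178.1,140])"
```

```text
t: 15.62
ee_pos: [569.8, 175.9, 150.0]
orientation: [-0.493, -3.102, 0.0]
ft_force: [0.2, -0.9, -1.4]
width: 44.6
grasp_force: 30.3
tool delta [ 1.9  1.7 10. ] tcp [569.8 175.9 150. ] F [ 0.2 -0.9 -1.4] w 44.6 t 15.625
```

```bash
python3 -m handwheel '[[2,2,6,0,0,0,1],[0,0,5,0,0,0,1],[0,0,0,0,0,0,1],[0,0,0,0,0,0,1]]'; python3 -c "
from h import *
go([568.6,178.1,140])"
```

```text
t: 16.12
ee_pos: [568.3, 179.4, 139.2]
orientation: [0.491, 3.103, -0.0]
ft_force: [-0.2, 0.0, -1.6]
width: 44.7
grasp_force: 30.3
tool delta [-0.7 -1.2 -0.8] tcp [568.3 179.4 139.2] F [-0.2  0.  -1.6] w 44.7 t 16.125
```

```bash
python3 -m handwheel '[[-0.5,-1,5,0,0,0,1],[0,0,5,0,0,0,1],[0,0,5,0,0,0,1],[0,0,5,0,0,0,1],[0,0,0,0,0,0,1],[0,0,0,0,0,0,1]]'; python3 - <<'E'
from h import *
go([568.6,178.1,120]); d=viewer.get_image('wrist'); go([568.6,178.1,120])
g=cv2.cvtColor(d['frame'],cv2.COLOR_BGR2GRAY); print([int(x) for x in g[265:365:2,314:323].mean(1)])
E
```

```text
t: 16.88
ee_pos: [568.6, 178.3, 119.2]
orientation: [0.491, 3.103, 0.0]
ft_force: [-0.2, 0.3, -1.5]
width: 44.7
grasp_force: 30.3
tool delta [-0.1 -0.2 -0.8] tcp [568.6 178.3 119.2] F [-0.2  0.3 -1.5] w 44.7 t 16.875
tool delta [-0.  -0.2 -0.6] tcp [568.7 178.3 119.4] F [ 0.3  0.2 -0.4] w 44.7 t 16.925
[121, 122, 124, 126, 154, 194, 196, 194, 194, 193, 193, 193, 192, 191, 190, 190, 189, 188, 188, 185, 164, 146, 184, 223, 222, 223, 225, 227, 228, 227, 226, 225, 224, 213, 159, 184, 189, 186, 185, 185, 183, 182, 181, 181, 181, 182, 183, 177, 144, 127]
```

```bash
python3 -m handwheel '[[0,0,5,0,0,0,1],[0,0,7,0,0,0,1],[0,0,7,0,0,0,1],[0,0,0,0,0,0,1],[0,0,0,0,0,0,1]]'; python3 - <<'E'
from h import *
go([568.6,178.1,100]); d=viewer.get_image('wrist'); go([568.6,178.1,120])
g=cv2.cvtColor(d['frame'],cv2.COLOR_BGR2GRAY); print([int(x) for x in g[265:385:2,314:323].mean(1)])
E
```

```text
t: 17.55
ee_pos: [568.5, 178.2, 100.1]
orientation: [-0.491, -3.103, 0.0]
ft_force: [0.5, 0.2, -1.7]
width: 44.3
grasp_force: 30.3
tool delta [-0.1 -0.1  0.1] tcp [568.5 178.2 100.1] F [ 0.5  0.2 -1.7] w 44.3 t 17.55
tool delta [ -0.   -0.2 -19.7] tcp [568.6 178.3 100.3] F [-0.   0.6 -1.7] w 44.4 t 17.6
[123, 125, 126, 129, 158, 198, 201, 199, 198, 197, 197, 197, 196, 195, 195, 194, 193, 192, 192, 189, 169, 148, 148, 147, 148, 147, 148, 148, 148, 148, 148, 148, 156, 215, 227, 225, 227, 229, 231, 231, 230, 229, 228, 227, 226, 209, 188, 180, 126, 102, 82, 81, 87, 99, 93, 96, 107, 104, 107, 108]
```

```bash
python3 -m handwheel '[[0,0,6,0,0,0,1],[0,0,6,0,0,0,1],[0,0,6,0,0,0,1],[0,0,0,0,0,0,1],[0,0,0,0,0,0,1]]'; python3 -m handwheel '[[0,0,3,0,0,0,1],[0,0,0,0,0,0,1],[0,0,0,0,0,0,1]]'; python3 -m handwheel '[[0,0,3,0,0,0,1],[0,0,0,0,0,0,1],[0,0,0,0,0,0,1]]'
```

```text
t: 18.23
ee_pos: [568.3, 178.2, 82.2]
orientation: [-0.491, -3.102, 0.0]
ft_force: [-0.5, -0.6, -0.6]
width: 44.3
grasp_force: 30.3
t: 18.6
ee_pos: [568.5, 178.2, 79.3]
orientation: [-0.491, -3.103, 0.0]
ft_force: [-0.8, -0.3, -0.2]
width: 44.6
grasp_force: 30.3
t: 18.98
ee_pos: [568.6, 178.3, 76.2]
orientation: [0.491, 3.103, 0.0]
ft_force: [-1.6, 0.1, 0.9]
width: 44.4
grasp_force: 30.3
```

```bash
python3 -m handwheel '[[0,0,0,0,0,0,0.3],[0,0,0,0,0,0,0.3],[0,0,0,0,0,0,0.3],[0,0,0,0,0,0,0.3]]'; python3 -m handwheel '[[0,0,-20,0,0,0,0.3],[0,0,-40,0,0,0,0.3],[0,0,-40,0,0,0,0.3],[0,0,-20,0,0,0,0.3],[0,0,0,0,0,0,0.3],[0,0,0,0,0,0,0.3],[0,0,0,0,0,0,0.3]]'; python3 - <<'E'
from h import *
import pickle
go([510,-181,60])
d=snap('wrist','w9.png'); pickle.dump(d,open('w9.pkl','wb'))
w1=pickle.load(open('w1.pkl','rb'))['frame'];w7=pickle.load(open('w7.pkl','rb'))['frame']
c=cv2.resize(d['frame'][60:200,480:640],(400,350),interpolation=cv2.INTER_CUBIC)
c7=cv2.resize(w7[60:200,480:640],(400,350),interpolation=cv2.INTER_CUBIC)
c1=cv2.resize(w1[0:120,500:640],(292,250),interpolation=cv2.INTER_CUBIC)
s=cv2.resize(d['frame'][180:300,260:400],(292,250),interpolation=cv2.INTER_CUBIC)
out=np.zeros((600,800,3),np.uint8); out[:350,:400]=c; out[:350,400:]=c7; out[350:,:292]=c1; out[350:,400:692]=s; cv2.imwrite('pics/m4.png',out)
E
```

```text
t: 19.48
ee_pos: [568.5, 178.3, 76.2]
orientation: [-0.491, -3.103, -0.0]
ft_force: [0.6, 0.4, 0.4]
width: 61.1
grasp_force: 0.0
t: 20.35
ee_pos: [567.8, 178.0, 195.1]
orientation: [-0.491, -3.101, 0.001]
ft_force: [0.4, -1.0, -0.5]
width: 61.9
grasp_force: 0.0
tool delta [ -56.1 -359.2  135.4] tcp [567.8 178.  195.1] F [ 0.4 -1.  -0.5] w 61.9 t 20.35
```

View pics/m4.png

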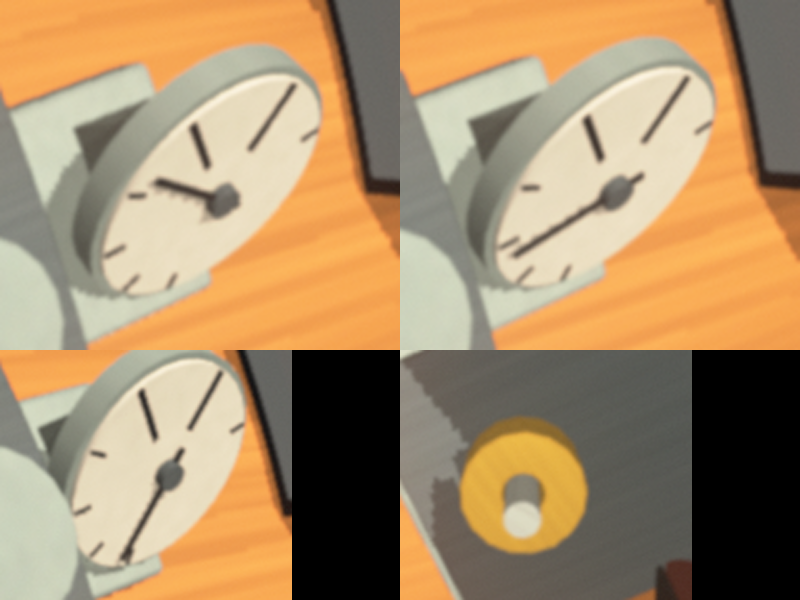

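```bash
python3 -m handwheel '[[-4,-28,0,0,0,0,0.2],[-8,-50,0,0,0,0,0.2],[-8,-54,0,0,0,0,0.2],[-8,-54,20,0,0,0,0.2],[-8,-54,35,0,0,0,0.2],[-8,-54,35,0,0,0,0.2],[-8,-44,35,0,0,0,0.2],[-4,-24,10,0,0,0,0.2],[0,0,0,0,0,0,0.2],[0,0,0,0,0,0,0.2]]'
python3 - <<'E'
from h import *
go([508.6,-182.1,4]); d=viewer.get_image('wrist'); h=cv2.cvtColor(d['frame'],cv2.COLOR_BGR2HSV)
f=240/np.tan(np.radians(d['fov_y'])/2);c=np.array(d['R'])@np.array([510.3,-182.7,16.])+d['t']; k=np.hypot(*c[:2]); u,v=np.array([d['cx'],d['cy']])+f*np.arctan2(k,c[2])*c[:2]/k; print(u,v)
for z in(0,16): print(atz(d,u,v,z,True))
u,v=int(u),int(v); m=((h[...,0]>=17)&(h[...,0]<36)).astype(np.uint8)
print('col',''.join(map(str,m[v-60:v+60,u-15])),'\nrow',''.join(map(str,m[v-12,u-70:u+70])))
E
```

```text
t: 21.65
ee_pos: [510.7, -179.0, 63.7]
orientation: [-0.491, -3.103, -0.0]
ft_force: [-0.3, 0.5, 0.1]
width: 70.3
grasp_force: 0.0
tool delta [ 1.  -3.6 59.7] tcp [ 510.7 -179.    63.7] F [-0.3  0.5  0.1] w 70.3 t 21.65
312.03928911766 272.62263415766586
[ 515.92097468 -184.80117368    0.        ]
[ 510.3 -182.7   16. ]
col 000000000000000000000001111111111111111111111111111111111111111111111111111111111111111111000000000000000000000000000000 
row 00000000000000000000000000000000000001111111111111111111111111111111111111111111111111111111111111111111111110000000000000000000000000000000
```

```bash
python3 -m handwheel '[[1,-3,20,0,0,0,0.2],[0,0,22,0,0,0,0.2],[0,0,17,0,0,0,0.2],[0,0,0,0,0,0,0.2],[0,0,0,0,0,0,1],[0,0,0,0,0,0,1],[0,0,0,0,0,0,1],[0,0,0,0,0,0,1]]'; python3 -c "
from h import *
go([508.6,-182.1,4.5])"; python3 -m handwheel '[[0,0,-25,0,0,0,1],[0,0,-50,0,0,0,1],[0,0,-50,0,0,0,1],[0,0,-40,0,0,0,1],[0,0,0,0,0,0,1],[0,0,0,0,0,0,1]]'; python3 - <<'E'
from h import *
go([568.5,178.2,167]); d=snap('wrist','w10.png')
g=cv2.GaussianBlur(cv2.cvtColor(d['frame'],cv2.COLOR_BGR2GRAY),(1,3),0)
print([int(x) for x in g[255:365,314:323].mean(1)])
E
```

```text
t: 22.7
ee_pos: [509.3, -182.1, 5.4]
orientation: [0.491, 3.102, -0.0]
ft_force: [-0.2, 1.2, 5.8]
width: 45.2
grasp_force: 30.0
tool delta [ 0.7 -0.2  0.9] tcp [ 509.3 -182.1    5.4] F [-0.2  1.2  5.8] w 45.2 t 22.7
t: 23.45
ee_pos: [507.9, -181.7, 168.6]
orientation: [-0.491, -3.101, -0.0]
ft_force: [-0.5, -0.5, -1.7]
width: 45.5
grasp_force: 30.0
tool delta [ 53.4 361.    1.7] tcp [ 507.9 -181.7  168.6] F [-0.5 -0.5 -1.7] w 45.5 t 23.45
[119, 118, 118, 118, 117, 115, 114, 113, 113, 113, 115, 116, 116, 118, 128, 155, 189, 213, 221, 221, 220, 220, 220, 220, 219, 218, 218, 218, 217, 214, 208, 200, 189, 175, 165, 161, 160, 160, 160, 158, 157, 156, 154, 153, 152, 149, 143, 137, 134, 133, 131, 130, 134, 142, 149, 155, 160, 164, 168, 170, 163, 145, 123, 107, 102, 101, 100, 100, 100, 100, 101, 101, 102, 105, 112, 128, 147, 160, 163, 161, 159, 157, 157, 156, 155, 155, 156, 156, 157, 158, 158, 158, 158, 158, 158, 157, 156, 155, 155, 155, 156, 158, 163, 165, 165, 163, 163, 161, 146, 115]
```

```bash
python3 -m handwheel '[[4,28,0,0,0,0,1],[7,48,0,0,0,0,1],[8,55,0,0,0,0,1],[8,55,0,0,0,0,1],[8,55,0,0,0,0,1],[8,55,0,0,0,0,1],[6,40,0,0,0,0,1],[4,25,8,0,0,0,1],[0,0,12,0,0,0,1],[0,0,0,0,0,0,1]]'; python3 -m handwheel '[[0,0,5,0,0,0,1],[0,0,0,0,0,0,1],[0,0,0,0,0,0,1]]'; python3 -c "
from h import *
go([569.2,178.0,140])"
```

```text
t: 24.75
ee_pos: [567.9, 176.6, 147.0]
orientation: [-0.49, -3.098, 0.004]
ft_force: [-0.2, 0.4, -0.9]
width: 45.2
grasp_force: 30.0
t: 25.12
ee_pos: [570.0, 177.2, 145.0]
orientation: [0.492, 3.102, 0.0]
ft_force: [0.6, 0.4, -2.7]
width: 45.5
grasp_force: 30.0
tool delta [1.  0.5 5. ] tcp [570.  177.2 145. ] F [ 0.6  0.4 -2.7] w 45.5 t 25.125
```

```bash
python3 -m handwheel '[[1,0.5,5,0,0,0,1],[0,0,5,0,0,0,1],[0,0,0,0,0,0,1],[0,0,0,0,0,0,1],[0,0,0,0,0,0,1]]'; python3 -c "
from h import *
go([569.2,178.0,140])";python3 -m handwheel '[[0,0,5,0,0,0,1],[0,0,5,0,0,0,1],[0,0,5,0,0,0,1],[0,0,5,0,0,0,1],[0,0,0,0,0,0,1],[0,0,0,0,0,0,1]]'; python3 - <<'E'
from h import *
go([569.2,178.0,100]); d=snap('wrist','w11.png'); go([569.2,178.0,120])
g=cv2.cvtColor(d['frame'],cv2.COLOR_BGR2GRAY); print([int(x) for x in g[265:385:2,314:323].mean(1)])
E
```

```text
t: 25.75
ee_pos: [569.1, 178.6, 134.9]
orientation: [0.491, 3.103, 0.0]
ft_force: [0.2, 0.9, -2.7]
width: 45.3
grasp_force: 30.0
tool delta [-0.3 -0.5 -5.1] tcp [569.1 178.6 134.9] F [ 0.2  0.9 -2.7] w 45.3 t 25.75
t: 26.5
ee_pos: [569.1, 178.6, 114.8]
orientation: [0.491, 3.103, 0.0]
ft_force: [-0.5, -0.2, -2.2]
width: 45.2
grasp_force: 30.0
tool delta [-0.3 -0.5 14.8] tcp [569.1 178.6 114.8] F [-0.5 -0.2 -2.2] w 45.2 t 26.5
tool delta [-0.2 -0.5 -5.1] tcp [569.2 178.6 114.9] F [-0.1 -0.4 -1.4] w 45.4 t 26.55
[118, 120, 124, 167, 191, 192, 192, 190, 188, 189, 188, 187, 189, 189, 189, 186, 183, 181, 174, 185, 222, 223, 223, 225, 227, 227, 227, 226, 225, 224, 199, 133, 132, 180, 194, 189, 186, 185, 186, 187, 188, 189, 188, 185, 185, 185, 158, 145, 148, 137, 84, 79, 85, 96, 90, 92, 103, 101, 104, 105]
```

```bash
python3 -m handwheel '[[0,-0.3,5,0,0,0,1],[0,0,5,0,0,0,1],[0,0,4,0,0,0,1],[0,0,0,0,0,0,1],[0,0,0,0,0,0,1]]'; python3 - <<'E'
from h import *
d=snap('wrist','w12.png')
g=cv2.cvtColor(d['frame'],cv2.COLOR_BGR2GRAY); print([int(x) for x in g[265:385:2,314:323].mean(1)])
E
python3 -m handwheel '[[0,0,4,0,0,0,1],[0,0,3,0,0,0,1],[0,0,0,0,0,0,1],[0,0,0,0,0,0,1],[0,0,0,0,0,0,1]]'
```

```text
t: 27.18
ee_pos: [569.0, 178.3, 100.7]
orientation: [-0.491, -3.103, 0.0]
ft_force: [0.5, -0.8, -1.8]
width: 45.4
grasp_force: 30.0
[120, 121, 126, 171, 195, 195, 196, 194, 192, 193, 191, 190, 192, 192, 192, 190, 187, 185, 177, 150, 146, 147, 146, 146, 146, 146, 169, 223, 226, 225, 227, 229, 230, 230, 229, 228, 227, 226, 218, 194, 192, 192, 191, 190, 189, 188, 141, 104, 107, 110, 82, 81, 86, 99, 92, 95, 105, 104, 106, 108]
t: 27.85
ee_pos: [568.9, 178.3, 93.8]
orientation: [-0.491, -3.103, -0.0]
ft_force: [0.7, 0.0, -0.6]
width: 45.7
grasp_force: 30.0
```

Spindle protrudes through the bore; the ring is seating.

```bash
python3 -m handwheel '[[0,0,3,0,0,0,1],[0,0,0,0,0,0,1],[0,0,0,0,0,0,1]]'; python3 -m handwheel '[[0,0,2,0,0,0,1],[0,0,0,0,0,0,1],[0,0,0,0,0,0,1],[0,0,0,0,0,0,1]]'; python3 - <<'E'
from h import *
for i in range(3): viewer.get_image('wrist'); print(sensors.get_obs()['ft_force'].round(1))
E
```

```text
t: 28.22
ee_pos: [568.9, 178.2, 90.7]
orientation: [-0.491, -3.103, 0.0]
ft_force: [-0.4, 0.2, -0.5]
width: 45.2
grasp_force: 30.0
t: 28.72
ee_pos: [568.9, 178.2, 88.8]
orientation: [0.491, 3.103, -0.0]
ft_force: [0.3, -0.6, -0.0]
width: 45.5
grasp_force: 30.0
[ 0.4 -0.4  0.6]
[ 0.1 -0.6  1. ]
[-0.6 -0.1  0.3]
```

```bash
python3 -m handwheel '[[0,0,0,0,0,0,0.3],[0,0,0,0,0,0,0.3],[0,0,0,0,0,0,0.3],[0,0,0,0,0,0,0.3]]'; python3 -m handwheel '[[0,0,-20,0,0,0,0.3],[0,0,-35,0,0,0,0.3],[0,0,-35,0,0,0,0.3],[0,0,-17,0,0,0,0.3],[0,0,0,0,0,0,0.3],[0,0,0,0,0,0,0.3],[0,0,0,0,0,0,0.3],[0,0,0,0,0,0,0.3]]'; python3 - <<'E'
from h import *
import pickle
go([568,178,195]); d=snap('wrist','w13.png'); pickle.dump(d,open('w13.pkl','wb'))
# dial unrolled along an ellipse about the hub: darkness by direction, before (w9) and now
a=pickle.load(open('w9.pkl','rb'))
hub=np.array([480+222/2.5,60+200/2.5])
P={27:(200,145),38:(272,117)}
for nm,fr in(('w9',a),('w13',d)):
    g=cv2.cvtColor(fr['frame'],cv2.COLOR_BGR2GRAY)
    r=[]
    for th in range(0,360,8):
        v=[g[int(round(hub[1]-k*np.sin(np.radians(th)))),int(round(hub[0]+k*np.cos(np.radians(th))))] for k in np.arange(8,20,1)]
        r.append(int(np.mean(v)))
    print(nm,r)
print('rings'); f=d['frame']; h=cv2.cvtColor(f,cv2.COLOR_BGR2GRAY); 
E
```

```text
t: 29.38
ee_pos: [568.9, 178.2, 88.7]
orientation: [-0.491, -3.103, 0.0]
ft_force: [-0.7, 0.5, 0.1]
width: 61.5
grasp_force: 0.0
t: 30.38
ee_pos: [568.4, 178.1, 194.7]
orientation: [-0.491, -3.101, 0.001]
ft_force: [0.2, 0.3, -0.1]
width: 61.0
grasp_force: 0.0
tool delta [ 0.4 -0.2 -0.3] tcp [568.4 178.1 194.7] F [ 0.2  0.3 -0.1] w 61.0 t 30.375
w9 [222, 222, 220, 220, 221, 221, 222, 220, 217, 219, 220, 221, 221, 214, 163, 195, 220, 220, 216, 186, 79, 99, 166, 203, 211, 215, 210, 206, 203, 207, 215, 215, 221, 222, 223, 223, 222, 220, 218, 218, 218, 219, 220, 220, 222]
w13 [221, 221, 218, 218, 218, 218, 219, 216, 210, 168, 71, 144, 188, 199, 162, 203, 218, 219, 218, 218, 218, 218, 217, 216, 215, 216, 210, 205, 207, 208, 205, 199, 212, 218, 221, 222, 220, 217, 215, 215, 215, 217, 219, 220, 221]
rings
```

```bash
python3 -c "
from workcell import ctrl
print(ctrl.close_job())"
```

```text
the job is handed in; nothing more can be done
None
```

I threaded three brass rings flat over the spindle. The needle stands between the two long lines at a reading of about 0.034 m, estimated from the ring's seating height. The fourth ring was left lying on the bench, and the job is handed in; the judge's verdict was not shown.

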